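Clear the biscotti and stow the serving tray under its sprung clip

TASK

Tip the three biscotti off the bamboo tray into the open blue tin, holding only the tray and never touching the biscotti with the gripper. Then slide the empty tray front edge first into its grey holder so that its own edge lifts the sprung clip, until it is fully home against the stop, flat and held by the clip; do not touch the clip with the robot. Let go and leave the tin and everything else on the counter where they stand.

Things in the scene. Friction and masses are not known exactly. Their poses are not given: they have to be found in the camera images.
- tray_handle (a point): Centre of the black rib handle at the tray's rear: rib 60 mm long (along the tray), 16 wide, 40 high above the floor, to be pinched across its width from above. x points to the tray's front edge, z up. This point is 60 mm behind the tray's middle, 155 mm behind its front edge, 28 mm above its underside (rib top 48 mm above the underside).
- tray_front (a point): Middle of the front edge of the bamboo tray, 4 mm above its underside; axes as the handle's. Tray 190 mm long, 110 wide, floor 8 mm thick, about 0.22 kg. Lips 4 mm thick along both long sides end 14 mm above the underside; front edge open, no lip. Biscotti start to slide off at 18 to 26 degrees of tilt.
- biscotto1_mid (a point): Centre of one biscotto (1 of 3), a hard brown bar 70 x 24 x 20 mm, 30 g, x along its length. The three start side by side on the tray, in front of the handle, lengthwise along the tray.
- biscotto2_mid (a point): Centre of one biscotto (2 of 3), a hard brown bar 70 x 24 x 20 mm, 30 g, x along its length. The three start side by side on the tray, in front of the handle, lengthwise along the tray.
- biscotto3_mid (a point): Centre of one biscotto (3 of 3), a hard brown bar 70 x 24 x 20 mm, 30 g, x along its length. The three start side by side on the tray, in front of the handle, lengthwise along the tray.
- tin: Open rectangular blue tin, 180 mm (its x) x 150 mm (its y), 55 mm high, walls and floor 4 mm, 0.7 kg, standing loose on the counter. Origin at the centre of its underside, z up.
- dock: Tray holder fixed to the counter: aluminium plate 180 mm (x) x 150 (y), 8 thick, origin at the centre of its underside, z up. The tray slides in towards +x, lying on the plate between two grey rails 118 mm apart inside (x = -45 to +75 mm, flaring wider to the mouth at x = -82), tops 22 mm above the counter. Open from above in front of the clip.
- dock_stop (a point): Middle of the stop face, at x = +70 mm in the holder's frame, 12 mm above the counter; axes as the holder's. Fully home, the tray's front edge touches it: the tray-front point is then here and the tray's handle centre 155 mm before it (towards -x), 36 mm above the counter.
- clip_lip (a point): Middle of the tip of the clip's red upturned lip; at rest at x = 0 in the holder's frame, 25 mm above the counter; axes as the holder's. From it the lip slopes down at 25 degrees to the clip's lowest line (x = 30 mm, 2 mm above the plate). A tray on the plate with its front edge short of x = -5 mm is clear of the clip; pushed on with about 5 to 15 N it lifts the lip.
- clip (a joint): Angle of the sprung clip, a steel flap 56 mm wide hinged across the holder just beyond the stop (rad): 0 shut (as at rest), grows as it lifts, about 0.11 with the tray under it, at most 0.6. The spring presses with about 6 N at the lowest line when shut, 9 N with the tray under it.
- moka: Aluminium moka pot, 92 mm across, 173 mm high, black handle reaching 78 mm out on its +x side, origin at the middle of its foot. Bystander.
- canister: White ceramic coffee canister with wooden press-button lid, 100 mm across, 150 mm high, origin at the middle of its foot. Bystander.
- mug: Blue mug, 80 mm across, 90 mm high, handle at its +y side, origin at the middle of its foot. Bystander.
- jar: Amber sugar jar, 76 mm across, 90 mm high, origin at the middle of its foot. Bystander.
- scoop: Yellow plastic measuring scoop, about 135 mm long along x, 44 mm wide, 35 mm high, cup at its +x end, origin at the middle of its underside. Bystander.
- spoon: Bamboo spoon lying on the counter, 200 mm long along x, origin at the middle of its underside. Bystander.
There are look-alikes about, which are no part of the job. Of the things shaped like the dock, the aluminium one is meant.

How it is judged:
By the outcome, as a careful person would: the job done as asked, in the order asked, and still so for the second after the job is handed in, with the robot touching nothing.
It also fails if it takes over 61 s, if anything falls off the work surface, if the arm or the gripper's body presses on something with over 40 N, if the wrist force passes 120 N, or if a joint passes its speed limit or range.

ROBOT

A 6-joint arm with a two-finger parallel gripper is mounted at the origin on the work surface. World frame = base frame: x ahead of the robot, y to its left, z up, the work surface at z = 0. Lengths are in mm, angles in rad, forces in N, time in s.
With the tool pointing down it reaches from about 250 to 800 mm from the base axis. Payload 8.5 kg.
Tool frame: the origin (TCP) lies on the centre line of the jaws, within the pads' length; the fingertips stand 8 mm ahead of it and the grasp point (between the pads) lies 11 mm behind it (r.tcp_to_tips is the distance from the TCP to the fingertips, in mm); z points along the fingers, x is the direction in which the jaws open and shut, and the axes are right-handed (so a half turn about z gives the same grasp; the last joint's range is limited). The gripper opens to 85 mm and grips with 20 to 120 N. Pads are 22 mm wide; open, the fingers measure 114 mm over their backs; the gripper's body (76 mm by 85 mm) begins 54 mm behind the grasp point. The pads swing forward as they close: fully open they stand 13 mm farther back than shut.
Start: joints at [-1.32, 0.238, -0.013, 1.319, 0, 1.571], TCP at [130.281, -508.534, 239.276] pointing down, gripper open.
Joint ranges: [-2.66, 2.66], [-1.03, 1.9], [-1.14, 1.46], [-1.82, 2.27], [-1.45, 1.34], [-3.14, 3.14]. Speed limits (rad/s): [2.22, 2.22, 2.79, 3.14, 3.14, 3.14].

INTERFACE

Orientations are given as a unit quaternion [w, x, y, z].
In Python, from bench import read_state, optics, r gives the robot as it stands.
- The arm moves only by the tool servo_tool, never from a script. Its argument "series" is a list of rows, each a list of 7 numbers: the shift along the tool's x, y, z in cm, then the turn, a rotation vector about the tool's x, y, z in degrees, then the closure in counts, from 0 (fully open) to 255 (shut). In form: [[x, y, z, wx, wy, wz, grip], ...]. A call has 1 to 20 rows; each row is the pose to reach, as a shift and turn from the pose measured when the call began, along the tool's axes at that moment; what a row does not reach only later rows make up. A row lasts 1/8 s, in which the tool goes at most 62.5 mm and 10.7 degrees, less where a joint would pass 70% of its speed; a pose out of reach is approached as far as the arm can. A call with a gripper value outside its range is refused whole. The fingers move at their own pace and stop on an object; "newtons" is the grip in N (left out, the last holds). Time passes only in rows, so rows that repeat a pose let the fingers close. It gives the time, the measured TCP pose, the force and the opening at its end, in the units of the state.
- read_state(): the state, without advancing time (a new reading comes with each control period).
- optics.read_camera(name): name is "side" or "top"; returns the picture (384x512x3 uint8, red, green, blue); there is no depth.
- optics.camera_model(name): a dict with "fov_y" (degrees; the focal length in pixels is half the picture's height over the tangent of half this angle, whatever the lens; pixels are square), "cx", "cy" (the principal point, pixels), "world_to_cam" (4x4, takes a point from world to camera coordinates). Camera axes: x right, y down, z forward; pixel columns grow to the right and rows downward; lengths in mm; the calibration is good to about 2 mm. A picture is of the moment at which its call begins. camera_model takes no time and is no camera call.
- r.hand_in(): hands the job in, once; it reports no verdict.
The state is a dict: "clock": time; "q": joint angles; "qvel": joint speeds; "joint_torque": joint torques, N m; "tool_pos": TCP position; "tcp_rot": TCP orientation; "ft_force": force on the tool from outside, world axes, zero at the start; "moment": the same for the moment, N m; "grip_width": finger opening in mm.
Only numpy, scipy, OpenCV 4.12 (cv2) and the standard library are available. Lean on these libraries where they do the work, as an engineer would, in place of code of your own. Each camera call takes 0.05 s, during which the arm holds its last target.

## Working session

There is one attempt and no reset: what is moved stays moved. The work goes in short steps, Python scripts to look and compute and a tool call to move; the robot and the scene stay as the last step left them, time stands still between calls to the robot, and variables do not carry over. Pictures are saved under pics/ and viewed, and the job is handed in when it is done.

Besides the shell and the picture viewer there is one more tool, called after ">>>" by a JSON object that holds its "fn" and its "kwargs". servo_tool: Moves the arm, as the interface text tells. Its arguments: {"type":"object","properties":{"series":{"type":"array"},"newtons":{"type":"number"}},"required":["series"]}

```bash
ls; mkdir -p pics; python3 - <<'E'
from bench import read_state, optics, r
import cv2
for n in("side","top"):
    im=optics.read_camera(n); cv2.imwrite(f"pics/{n}0.png",cv2.resize(im[:,:,::-1],(800,600),interpolation=cv2.INTER_CUBIC)); cv2.imwrite(f"pics/{n}0raw.png",im[:,:,::-1])
    print(n,optics.camera_model(n))
print(read_state())
E
```

```text
pics
side {'fov_y': 55.1690538962613, 'cx': 256.24251148487, 'cy': 194.6115794053506, 'world_to_cam': array([[-9.24922842e-01, -3.80090470e-01, -6.99791525e-03,
         3.90561431e+02],
       [-2.67822992e-01,  6.64571250e-01, -6.97578597e-01,
         2.24112305e+02],
       [ 2.69793590e-01, -6.43332176e-01, -7.16474096e-01,
         1.16291752e+03],
       [ 0.00000000e+00,  0.00000000e+00,  0.00000000e+00,
         1.00000000e+00]])}
top {'fov_y': 42.26965274787324, 'cx': 259.49524740096336, 'cy': 192.58490123056663, 'world_to_cam': array([[-2.87284543e-02, -9.99528844e-01, -1.08057970e-02,
        -6.48929718e+01],
       [-9.94112915e-01,  2.96992754e-02, -1.04199160e-01,
         4.72964640e+02],
       [ 1.04470990e-01,  7.74870160e-03, -9.94497748e-01,
         1.65544460e+03],
       [ 0.00000000e+00,  0.00000000e+00,  0.00000000e+00,
         1.00000000e+00]])}
{'clock': 0.1, 'q': array([-1.32000197e+00,  2.38708657e-01, -1.41604110e-02,  1.31918855e+00,
        2.20571817e-05,  1.57083105e+00]), 'qvel': array([-0.00106331, -0.00066066,  0.00087375,  0.00045443, -0.00024972,
       -0.00226244]), 'joint_torque': array([ 4.42193414e-04, -5.39720428e+01,  3.47000420e+01,  1.34152692e-02,
        8.27811778e-05,  8.25639205e-06]), 'tool_pos': array([ 130.20953171, -508.23069596,  238.75197807]), 'tcp_rot': array([-3.95364684e-04,  7.89980820e-01, -6.13131230e-01, -4.91450802e-04]), 'ft_force': array([ 0.15590878,  0.09234084, -0.90270404]), 'moment': array([-0.02303139, -0.01353116,  0.01669478]), 'grip_width': 85.2527227168048}
```

View pics/top0.png

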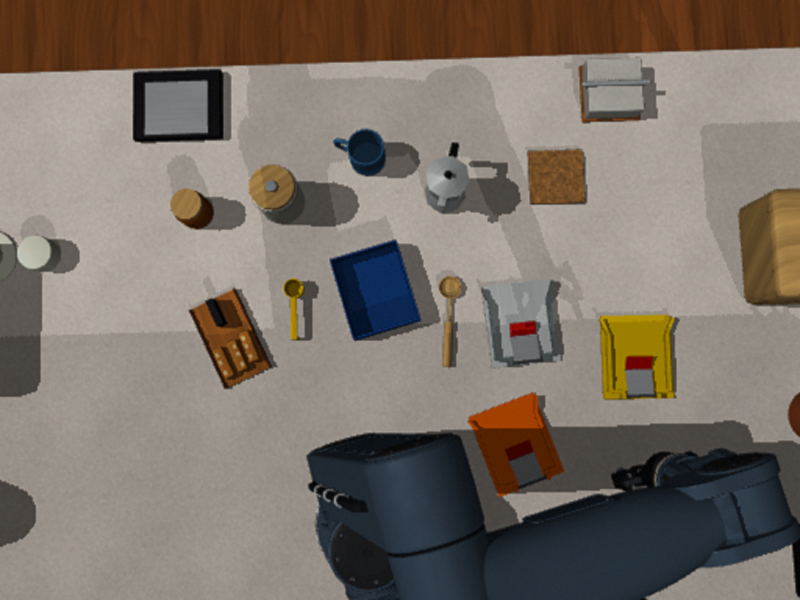

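View pics/side0.png

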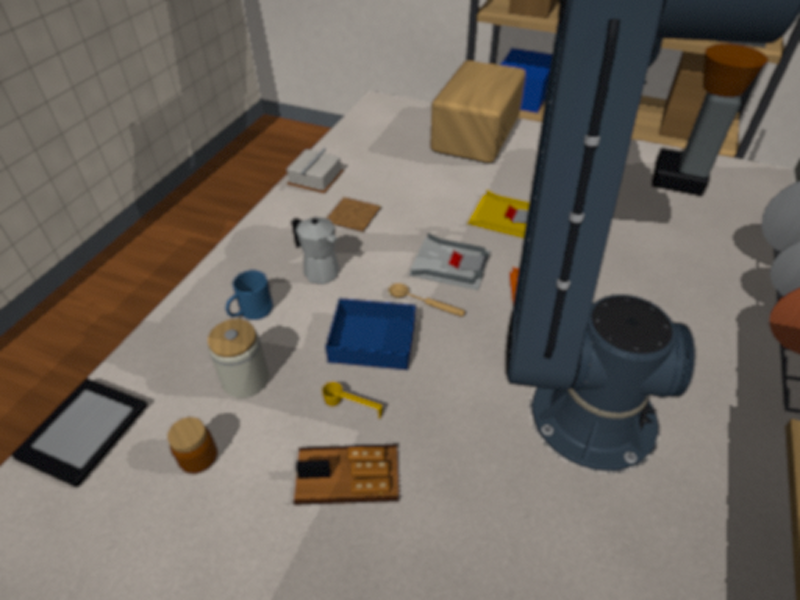

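Dock candidates in the top view (800x600 scale): grey aluminium (523,322), yellow (638,356), orange (516,445). By the description, it's the grey one. There is only one bamboo tray (231,338) and one blue tin (375,290). Now close crops.

```bash
python3 - <<'E'
import cv2
t=cv2.imread("pics/top0raw.png"); s=cv2.imread("pics/side0raw.png")
def crop(im,x0,y0,w,h,k,name):
    c=cv2.resize(im[y0:y0+h,x0:x0+w],None,fx=k,fy=k,interpolation=cv2.INTER_CUBIC); 
    for i in range(0,w,10): 
        cv2.line(c,(i*k,0),(i*k,6),(0,0,255),1); cv2.putText(c,str(x0+i),(i*k,16),0,.35,(0,0,255),1)
    for i in range(0,h,10): 
        cv2.line(c,(0,i*k),(6,i*k),(0,0,255),1); cv2.putText(c,str(y0+i),(8,i*k+4),0,.35,(0,0,255),1)
    cv2.imwrite("pics/"+name,c)
crop(t,110,175,75,80,7,"c_tray.png")
crop(t,300,170,70,75,7,"c_dock.png")
crop(t,200,145,80,80,7,"c_tin.png")
crop(s,180,270,90,60,8,"cs_tray.png")
crop(s,255,140,65,55,10,"cs_dock.png")
E
```

```text
(no output)
```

View pics/c_tray.png

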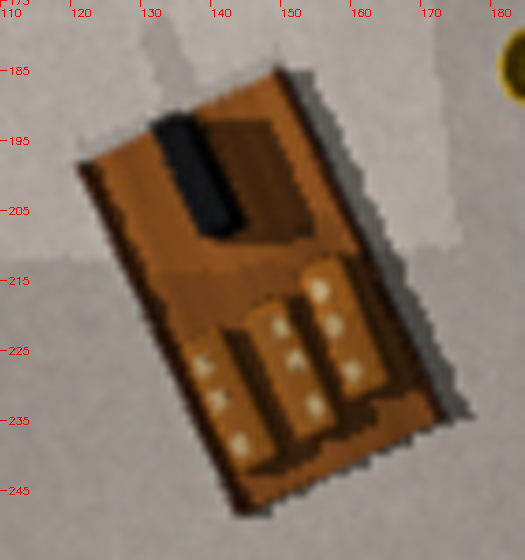

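View pics/c_dock.png

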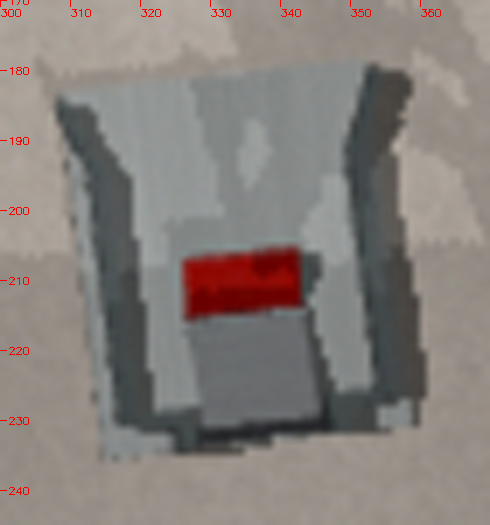

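View pics/c_tin.png

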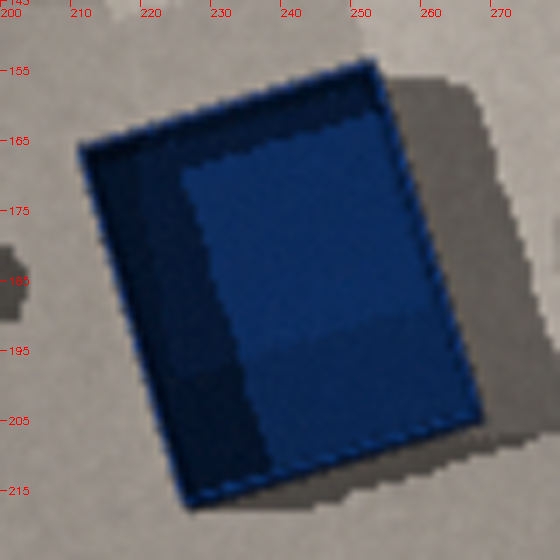

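View pics/cs_tray.png

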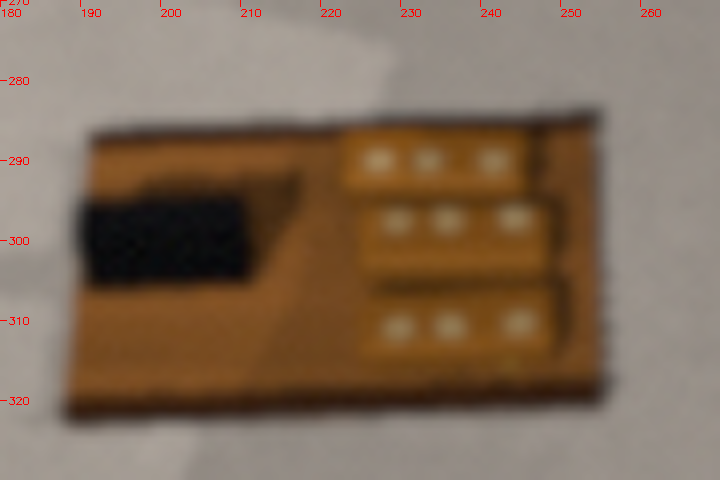

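View pics/cs_dock.png

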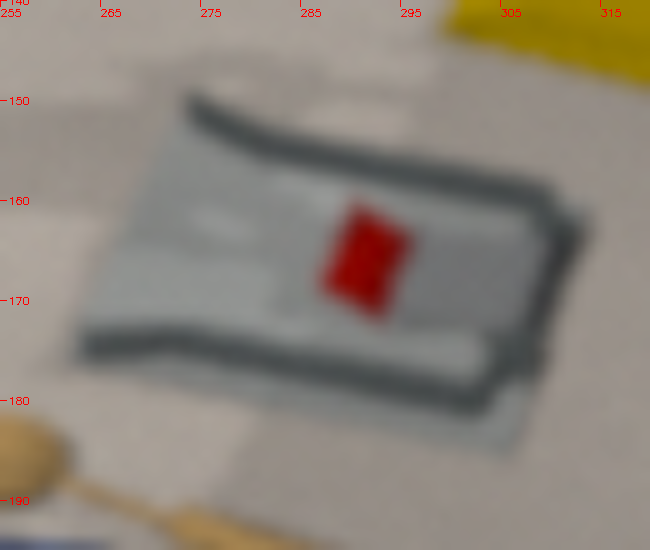

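```bash
cat > h.py <<'E'
import numpy as np, cv2
from scipy.optimize import least_squares
from scipy.spatial.transform import Rotation as R
from bench import optics, read_state, r
CM={n:optics.camera_model(n) for n in("top","side")}
def proj(n,P):
    m=CM[n];f=192/np.tan(np.radians(m["fov_y"]/2));P=np.atleast_2d(P)
    c=P@m["world_to_cam"][:3,:3].T+m["world_to_cam"][:3,3]
    return np.c_[m["cx"]+f*c[:,0]/c[:,2],m["cy"]+f*c[:,1]/c[:,2]]
def W(p,L):
    L=np.atleast_2d(L).astype(float);c,s=np.cos(p[2]),np.sin(p[2])
    return np.c_[p[0]+c*L[:,0]-s*L[:,1],p[1]+s*L[:,0]+c*L[:,1],L[:,2]]
def raw(u,x0,y0,k): return (np.array(u,float)+.5)/k-.5+[x0,y0]
def fit(obs,p0):
    f=lambda p:np.concatenate([(proj(n,W(p,L))-u).ravel() for n,L,u in obs])
    s=least_squares(f,p0,loss="soft_l1");return s.x,f(s.x).reshape(-1,2)
def overlay(src,n,polys,x0,y0,w,h,k,name):
    c=cv2.resize(src[y0:y0+h,x0:x0+w],None,fx=k,fy=k,interpolation=cv2.INTER_CUBIC)
    for P in polys:
        u=(proj(n,P)-[x0,y0]+.5)*k-.5
        cv2.polylines(c,[np.round(u).astype(int)],False,(0,255,0),1)
    cv2.imwrite("pics/"+name,c)
E
python3 - <<'E'
from h import *
np.set_printoptions(precision=2,suppress=True)
tt=raw([(80,163),(280,68),(443,420),(240,515)],110,175,7)
ts=raw([(92,135),(597,115),(605,395),(68,412)],180,270,8)
L=[(-95,-55,14),(-95,55,7),(95,55,7),(95,-55,14)]
Ls=[(-95,55,14),(95,55,14),(95,-55,7),(-95,-55,7)]
for o in ([("top",L,tt)],[("side",Ls,ts)],[("top",L,tt),("side",Ls,ts)]):
    p,e=fit(o,[450,200,np.pi-.4]);print("tray",p,np.degrees(p[2]));print(e.T)
pt=p
dt=raw([(183,258),(300,247),(187,320),(303,307),(103,458),(58,95),(372,65)],300,170,7)
Ld=[(0,-28,25),(0,28,25),(30,-28,11),(30,28,11),(90,-75,4),(-90,-75,6),(-90,75,8)]
ds=raw([(358,200),(318,280),(412,235),(382,320),(515,455),(60,365)],255,140,10)
Ls=[(0,28,25),(0,-28,25),(30,28,11),(30,-28,11),(90,-75,4),(-90,-75,4)]
Ls=[(0,28,25),(0,-28,25),(30,28,11),(30,-28,11),(90,-75,4),(-90,-75,4)]
for o in ([("top",Ld,dt)],[("side",Ls,ds)],[("top",Ld,dt),("side",Ls,ds)]):
    p,e=fit(o,[450,-200,np.pi]);print("dock",p,np.degrees(p[2]));print(e.T)
pd=p
it=raw([(80,147),(375,60),(483,422),(188,510)],200,145,7)
p,e=fit([("top",[(-90,-75,55),(-90,75,55),(90,75,55),(90,-75,55)],it)],[450,0,np.pi]);print("tin",p,np.degrees(p[2]));print(e.T)
np.save("p.npy",np.array([pt,pd,p]))
t=cv2.imread("pics/top0raw.png"); s=cv2.imread("pics/side0raw.png")
def box(p,x0,x1,y0,y1,z): return W(p,[(x0,y0,z),(x1,y0,z),(x1,y1,z),(x0,y1,z),(x0,y0,z)])
tp=[box(pt,-95,95,-55,55,14),box(pt,-90,-30,-8,8,48),box(pt,-90,-30,-8,8,8)]
dp=[box(pd,-90,90,-75,75,8),box(pd,-90,90,-75,75,0),box(pd,0,.1,-28,28,25),box(pd,-45,75,-59,59,22)]
ip=[box(p,-90,90,-75,75,55),box(p,-90,90,-75,75,0)]
overlay(t,"top",tp,110,175,75,80,5,"o1.png");overlay(t,"top",dp,300,170,70,75,5,"o2.png")
overlay(s,"side",tp,180,270,90,60,5,"o3.png");overlay(s,"side",dp,255,140,65,55,5,"o4.png");overlay(s,"side",ip,200,180,75,60,5,"o5.png")
ims=[cv2.imread(f"pics/o{i}.png") for i in (1,2,3,4,5)]
H=np.zeros((600,800,3),np.uint8)+60
def put(im,x,y): 
    im=im[:600-y,:800-x];H[y:y+im.shape[0],x:x+im.shape[1]]=im
put(cv2.resize(ims[0],None,fx=.7,fy=.7),0,0);put(ims[1],270,0)
put(cv2.resize(ims[2],None,fx=.7,fy=.7),0,380);put(ims[3],330,380);put(cv2.resize(ims[4],None,fx=.45,fy=.5),630,0)
cv2.imwrite("pics/ov.png",H)
E
```

```text
tray [403.54 306.87   3.56] 204.17086657780246
[[-0.6   0.6   0.48 -0.47]
 [ 0.1  -0.07 -0.35  0.3 ]]
tray [403.59 305.5    9.85] 564.2784710954375
[[-0.11  0.11  0.31 -0.31]
 [-0.88 -0.51  0.39  0.66]]
tray [403.49 306.12   3.56] 204.23186849421205
[[-0.4   0.78  0.72 -0.21 -0.17  0.07  0.24 -0.4 ]
 [ 0.14 -0.06 -0.37  0.31 -0.72 -0.31  0.62  0.85]]
dock [ 418.49 -328.39    9.5 ] 544.1752829595999
[[ 0.09 -0.07  0.04 -0.09  0.03  0.58 -0.58]
 [ 0.25  0.12  0.49  0.67 -0.08 -0.73 -1.  ]]
dock [ 420.77 -327.48    9.53] 545.9305590622045
[[-1.11 -0.27  0.51  0.54 -0.24  0.32]
 [-0.24  0.62  0.22  0.66 -0.71 -0.45]]
dock [ 419.11 -328.23   22.07] 1264.4835935537308
[[ 0.04 -0.13  0.04 -0.1   0.14  0.4  -0.79 -0.49  0.02  1.09  0.79 -0.38
   0.49]
 [ 0.11 -0.1   0.35  0.43 -0.16 -0.78 -1.28 -0.22  0.57  0.36  0.73 -0.42
  -0.94]]
tin [494.64 -14.01   3.4 ] 194.95157828712547
[[-0.35  0.52  0.55 -0.78]
 [ 0.3   0.   -0.36  0.04]]
```

View pics/ov.png

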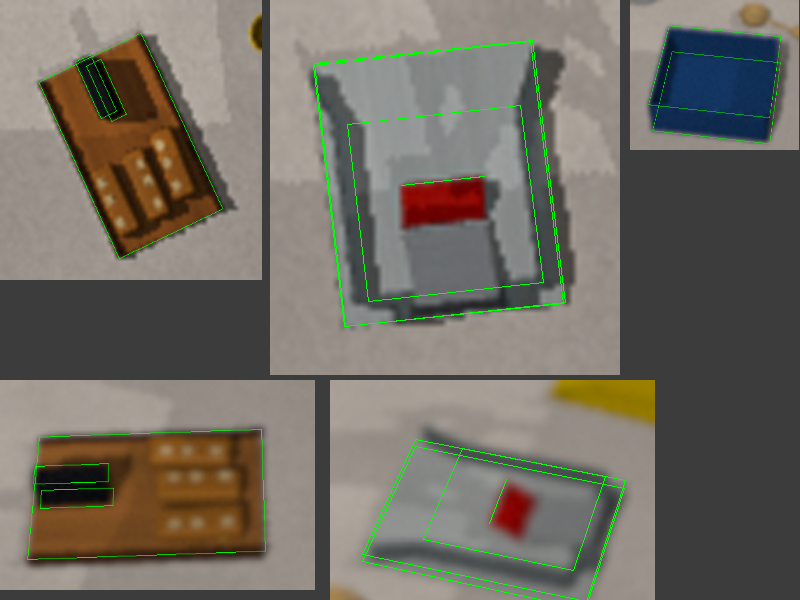

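```bash
cat >> h.py <<'E'
np.set_printoptions(precision=2,suppress=True)
T,D,N=np.load("p.npy")
def cur():
    s=read_state();q=s["tcp_rot"];return np.array(s["tool_pos"]),R.from_quat([q[1],q[2],q[3],q[0]]),s
def Rtool(yawx,tilt=0):
    """tool x at world yaw (deg), z down; tilt (deg) about tool x"""
    y=np.radians(yawx);x=np.array([np.cos(y),np.sin(y),0]);z=np.array([0,0,-1.]);
    return R.from_matrix(np.c_[x,np.cross(z,x),z])*R.from_rotvec([np.radians(tilt),0,0])
def rows(poses,g):
    p0,R0,_=cur()
    for (p,Rt) in poses:
        d=R0.inv().apply(np.array(p)-p0)/10; w=np.degrees((R0.inv()*Rt).as_rotvec())
        print("[%.2f,%.2f,%.2f,%.1f,%.1f,%.1f,%d],"%(*d,*w,g),end="")
    print()
E
python3 - <<'E'
from h import *
print([a for a in dir(r) if a[0]!='_'], r.tcp_to_tips)
p0,R0,_=cur()
x=R0.apply([1,0,0]);y0=np.degrees(np.arctan2(x[1],x[0]));print(y0)
az0=np.degrees(np.arctan2(p0[1],p0[0]));r0=np.hypot(*p0[:2])
P=[]
for t in np.linspace(0,1,11)[1:]:
    az=np.radians(az0+t*(-15-az0));rr=r0+t*(-15+540-525);P.append(((rr*np.cos(az),rr*np.sin(az),240),Rtool(y0+t*95)))
rows(P,120)
E
```

```text
['PlanningError', 'hand_in', 'tcp_to_tips'] 8.0
-75.63253149669556
[-0.29,-5.54,-0.12,-0.0,0.1,-9.5,120],[-1.17,-11.02,-0.12,-0.0,0.1,-19.0,120],[-2.62,-16.38,-0.12,-0.0,0.1,-28.5,120],[-4.63,-21.55,-0.12,-0.0,0.1,-38.0,120],[-7.18,-26.48,-0.12,-0.0,0.1,-47.5,120],[-10.23,-31.12,-0.11,-0.0,0.1,-57.0,120],[-13.75,-35.40,-0.11,-0.0,0.1,-66.5,120],[-17.71,-39.30,-0.10,-0.0,0.1,-76.0,120],[-22.05,-42.75,-0.10,-0.1,0.1,-85.5,120],[-26.74,-45.72,-0.09,-0.1,0.1,-95.0,120],
```

>>> {"fn": "servo_tool", "kwargs": {"series": [[-0.3, -5.5, -0.1, 0, 0, -9.5, 120], [-1.2, -11, -0.1, 0, 0, -19, 120], [-2.6, -16.4, -0.1, 0, 0, -28.5, 120], [-4.6, -21.6, -0.1, 0, 0, -38, 120], [-7.2, -26.5, -0.1, 0, 0, -47.5, 120], [-10.2, -31.1, -0.1, 0, 0, -57, 120], [-13.8, -35.4, -0.1, 0, 0, -66.5, 120], [-17.7, -39.3, -0.1, 0, 0, -76, 120], [-22, -42.8, -0.1, 0, 0, -85.5, 120], [-26.7, -45.7, -0.1, 0, 0, -95, 120]], "newtons": 60}}

```text
clock: 1.35
tool_pos: [507.3, -134.5, 239.6]
tcp_rot: [-0.001, 0.985, 0.171, -0.0]
ft_force: [0.2, 0.2, -0.1]
grip_width: 45.1
```

```bash
python3 - <<'E'
from h import *
p0,R0,s=cur();print(p0,s["q"],s["clock"],s["grip_width"])
x=R0.apply([1,0,0]);y0=np.degrees(np.arctan2(x[1],x[0]));print(y0)
h=W(T,[(-60,0,28)])[0];yT=np.degrees(T[2])-90;print(h,yT)
az0=np.arctan2(p0[1],p0[0]);r0=np.hypot(*p0[:2]);az1=np.arctan2(h[1],h[0]);r1=np.hypot(*h[:2])
P=[]
for t in np.linspace(0,1,11)[1:]:
    az=az0+t*(az1-az0);rr=r0+t*(r1-r0);P.append(((rr*np.cos(az),rr*np.sin(az),240+t*(110-240)if t>.7 else 240+t*-60),Rtool(y0+t*(yT-y0))))
P+=[P[-1]]*2
rows(P,120)
E
```

```text
[ 507.3  -134.45  239.65] [-0.26  0.24 -0.01  1.32  0.    0.97] 1.35 45.0793842323484
19.68488384424652
[458.21 330.74  28.  ] 114.23186849421205
[2.81,-3.74,0.57,-0.1,0.0,-9.5,120],[5.29,-7.74,1.18,-0.1,0.0,-18.9,120],[7.43,-11.97,1.78,-0.1,-0.0,-28.4,120],[9.19,-16.42,2.39,-0.1,-0.0,-37.8,120],[10.56,-21.03,2.99,-0.1,-0.0,-47.3,120],[11.52,-25.79,3.60,-0.1,-0.0,-56.7,120],[12.06,-30.64,9.11,-0.1,-0.0,-66.2,120],[12.17,-35.56,10.42,-0.1,-0.0,-75.6,120],[11.83,-40.50,11.72,-0.1,-0.1,-85.1,120],[11.05,-45.43,13.03,-0.1,-0.1,-94.5,120],[11.05,-45.43,13.03,-0.1,-0.1,-94.5,120],[11.05,-45.43,13.03,-0.1,-0.1,-94.5,120],
```

>>> {"fn": "servo_tool", "kwargs": {"series": [[2.8, -3.7, 0.6, 0, 0, -9.5, 120], [5.3, -7.7, 1.2, 0, 0, -19, 120], [7.4, -12, 1.8, 0, 0, -28.4, 120], [9.2, -16.4, 2.4, 0, 0, -37.8, 120], [10.6, -21, 3, 0, 0, -47.3, 120], [11.5, -25.8, 3.6, 0, 0, -56.7, 120], [12.1, -30.6, 5.5, 0, 0, -66.2, 120], [12.2, -35.6, 8, 0, 0, -75.6, 120], [11.8, -40.5, 10.5, 0, 0, -85.1, 120], [11.05, -45.4, 13, 0, 0, -94.5, 120], [11.05, -45.4, 13, 0, 0, -94.5, 120], [11.05, -45.4, 13, 0, 0, -94.5, 120]]}}

```text
clock: 2.85
tool_pos: [458.2, 330.3, 110.2]
tcp_rot: [-0.001, 0.543, 0.839, 0.0]
ft_force: [-0.5, 0.1, 0.2]
grip_width: 45.4
```

```bash
python3 - <<'E'
from h import *
h=W(T,[(-60,0,28)])[0];yT=np.degrees(T[2])-90
p0,R0,s=cur();print(p0,s["q"],s["clock"],s["ft_force"],s["moment"])
rows([((h[0],h[1],z),Rtool(yT)) for z in (70,40,21)],120)
for n in("top","side"):
    im=optics.read_camera(n)[:,:,::-1]
    c=(170,255,120,75) if n=="side" else (100,160,100,100)
    overlay(im,n,[],*c,4,f"a_{n}.png")
E
python3 -c "
import cv2,numpy as np
a=cv2.imread('pics/a_top.png');b=cv2.imread('pics/a_side.png')
H=np.zeros((600,800,3),np.uint8);H[:400,:400]=a;H[:300,400:]=b[:, :400];cv2.imwrite('pics/a.png',H)"
```

```text
[458.23 330.35 110.21] [ 0.62  0.38 -0.15  1.04  0.    0.2 ] 2.85 [-0.46  0.11  0.18] [-0.01 -0.02 -0.06]
[0.03,0.02,4.02,-0.0,-0.1,-0.1,120],[0.03,0.02,7.02,-0.0,-0.1,-0.1,120],[0.03,0.02,8.92,-0.0,-0.1,-0.1,120],
```

View pics/a.png

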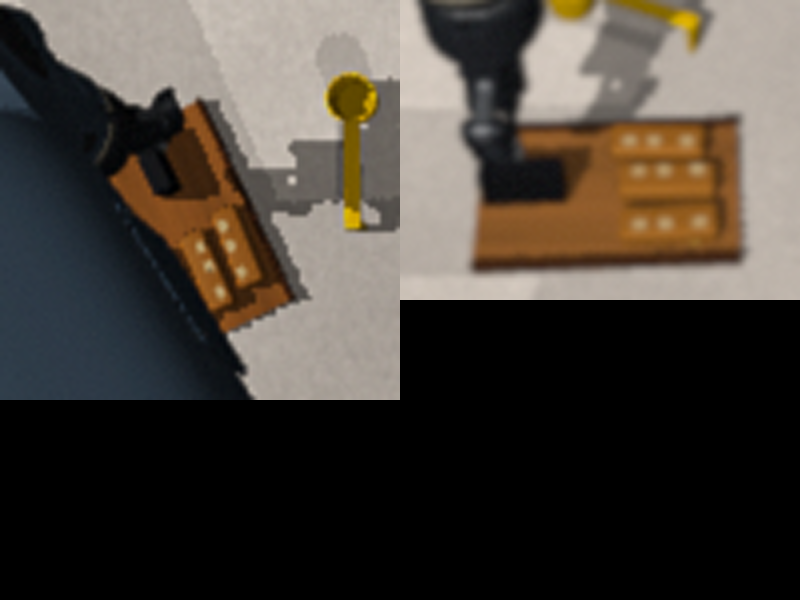

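The fingers straddle the rib in both views: top crop about (155,150), side crop about (520,170). Now I descend and grip.

>>> {"fn": "servo_tool", "kwargs": {"series": [[0.03, 0, 3, 0, 0, 0, 120], [0.03, 0, 5.5, 0, 0, 0, 120], [0.03, 0, 7.5, 0, 0, 0, 120], [0.03, 0, 8.8, 0, 0, 0, 120], [0.03, 0, 8.8, 0, 0, 0, 120], [0.03, 0, 8.8, 0, 0, 0, 255], [0.03, 0, 8.8, 0, 0, 0, 255], [0.03, 0, 8.8, 0, 0, 0, 255], [0.03, 0, 8.8, 0, 0, 0, 255], [0.03, 0, 8.8, 0, 0, 0, 255]], "newtons": 100}}

```text
clock: 4.2
tool_pos: [459.6, 330.7, 24.0]
tcp_rot: [0.0, 0.544, 0.839, 0.002]
ft_force: [0.2, -0.4, 6.6]
grip_width: 14.5
```

>>> {"fn": "servo_tool", "kwargs": {"series": [[0, 0, -0.5, 0, 0, 0, 255], [0, 0, -1.5, 0, 0, 0, 255], [0, 0, -3, 0, 0, 0, 255], [0, 0, -4.5, 0, 0, 0, 255], [0, 0, -6, 0, 0, 0, 255], [0, 0, -7, 0, 0, 0, 255], [0, 0, -7.5, 0, 0, 0, 255], [0, 0, -7.5, 0, 0, 0, 255]]}}

```text
clock: 5.2
tool_pos: [459.6, 330.6, 99.2]
tcp_rot: [0.0, 0.544, 0.839, 0.002]
ft_force: [-0.1, 0.4, -3.0]
grip_width: 14.6
```

```bash
python3 - <<'E'
from h import *
p0,R0,s=cur();print(p0,s["q"],s["clock"],s["ft_force"],s["moment"],s["grip_width"],(Rtool(114.2).inv()*R0).as_rotvec()*57.3)
c,sn=np.cos(T[2]),np.sin(T[2]);d=np.array([459.6,330.7])-T[:2];print("local",c*d[0]+sn*d[1],-sn*d[0]+c*d[1])
# predicted tray: yaw T, level, underside = p0z-24
off=p0[2]-24
def box(x0,x1,y0,y1,z):
    P=W(T,[(x0,y0,z),(x1,y0,z),(x1,y1,z),(x0,y1,z),(x0,y0,z)]);P[:,2]+=off;return P
im=optics.read_camera("side")[:,:,::-1]
overlay(im,"side",[box(-95,95,-55,55,0),box(-95,95,-55,55,14)],150,220,120,90,6,"b_side.png")
E
```

```text
[459.56 330.55  99.2 ] [ 0.62  0.39 -0.17  1.01  0.    0.2 ] 5.2 [-0.12  0.39 -2.96] [ 0.07 -0.14 -0.03] 14.586718859171242 [-0.17  0.1   0.13]
local -61.25300321230289 0.6111890144960377
```

View pics/b_side.png

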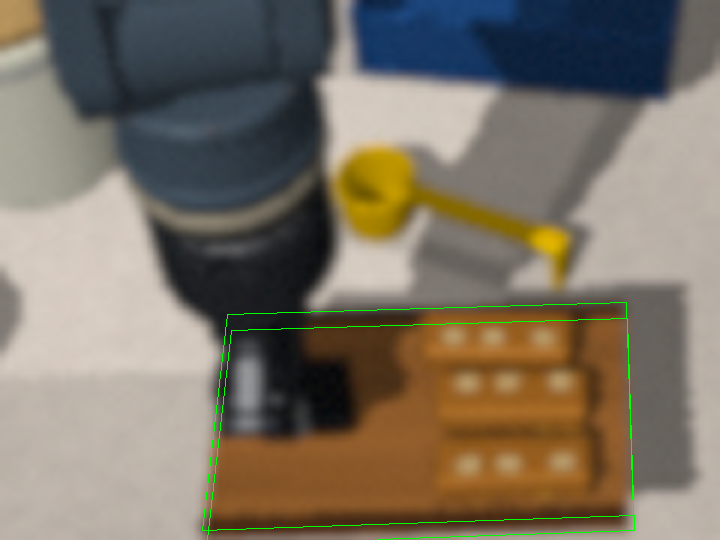

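```bash
python3 - <<'E'
from h import *
m=CM["top"];f=192/np.tan(np.radians(m["fov_y"]/2));M=m["world_to_cam"]
def at(u,v,z):
    u,v=u*.64-.2,v*.64-.2
    d=M[:3,:3].T@np.array([(u-m["cx"])/f,(v-m["cy"])/f,1]);c=-M[:3,:3].T@M[:3,3]
    return c+d*(z-c[2])/d[2]
for n,a in dict(mug_rim=(366,145,90),mug_h=(338,143,50),moka_top=(447,172,150),moka_h=(453,150,120),can=(273,186,150),jar=(190,205,90),scoop=(294,310,20),spoon=(449,322,10)).items(): print(n,at(*a))
E
```

```text
mug_rim [800.23  -4.32  90.  ]
mug_h [819.25  58.8   50.  ]
moka_top [ 719.6  -171.21  150.  ]
moka_h [ 774.28 -186.83  120.  ]
can [701.67 183.9  150.  ]
jar [681.97 370.71  90.  ]
scoop [459.42 164.43  20.  ]
spoon [ 424.13 -171.31   10.  ]
```

```bash
cat >> h.py <<'E'
LX,LZ=-61.25,24.0   # TCP in the tray frame
def traypose(F,psi,t):
    """F: front-edge underside point; psi yaw deg; t nose-down deg -> tool pose"""
    a,b=np.radians(psi),np.radians(t);c,s=np.cos(a),np.sin(a)
    x=np.array([c*np.cos(b),s*np.cos(b),-np.sin(b)]);z=np.array([c*np.sin(b),s*np.sin(b),np.cos(b)]);y=np.cross(z,x)
    return np.array(F)+(LX-95)*x+LZ*z, R.from_matrix(np.c_[-y,-x,-z])
E
python3 - <<'E'
from h import *
F=W(N,[(-48,0,0)])[0];print(F)
p1,_=traypose(F+[0,0,110],195,0);print(p1)
p0,R0,s=cur()
a0,a1=np.arctan2(p0[1],p0[0]),np.arctan2(p1[1],p1[0]);r0,r1=np.hypot(*p0[:2]),np.hypot(*p1[:2])
P=[]
for z in (110,135,165,190,210): P.append(((*p0[:2],z),R0))
for t in np.arange(1,15)/14.:
    q=3*t*t-2*t**3;a=a0+q*(a1-a0);rr=r0+q*(r1-r0);z=215 if t<.8 else 215
    P.append(((rr*np.cos(a),rr*np.sin(a),z),Rtool(114.2-9.2*q)))
P.append(P[-1])
rows(P,255)
E
```

```text
[541.01  -1.63   0.  ]
[691.94  38.81 134.  ]
[0.00,0.00,-1.12,0.0,0.0,0.0,255],[0.01,0.01,-3.62,0.0,0.0,0.0,255],[0.01,0.02,-6.62,0.0,0.0,0.0,255],[0.01,0.02,-9.12,0.0,0.0,0.0,255],[0.02,0.03,-11.12,0.0,0.0,0.0,255],[-0.40,0.30,-11.62,0.1,-0.1,0.0,255],[-1.61,1.05,-11.62,0.1,-0.1,0.4,255],[-3.51,2.16,-11.62,0.1,-0.1,1.0,255],[-6.05,3.47,-11.62,0.1,-0.1,1.7,255],[-9.12,4.86,-11.62,0.1,-0.1,2.6,255],[-12.64,6.19,-11.63,0.1,-0.1,3.5,255],[-16.46,7.35,-11.63,0.1,-0.1,4.5,255],[-20.43,8.27,-11.64,0.1,-0.1,5.5,255],[-24.36,8.91,-11.64,0.1,-0.1,6.4,255],[-28.04,9.29,-11.65,0.1,-0.1,7.3,255],[-31.26,9.44,-11.65,0.1,-0.1,8.0,255],[-33.81,9.45,-11.65,0.1,-0.1,8.6,255],[-35.49,9.40,-11.66,0.1,-0.1,8.9,255],[-36.09,9.37,-11.66,0.1,-0.1,9.1,255],[-36.09,9.37,-11.66,0.1,-0.1,9.1,255],
```

>>> {"fn": "servo_tool", "kwargs": {"series": [[0, 0, -1.1, 0, 0, 0, 255], [0, 0, -3.6, 0, 0, 0, 255], [0, 0, -6.6, 0, 0, 0, 255], [0, 0, -9.1, 0, 0, 0, 255], [0, 0, -11.1, 0, 0, 0, 255], [-0.4, 0.3, -11.6, 0, 0, 0, 255], [-1.6, 1.05, -11.6, 0, 0, 0.4, 255], [-3.5, 2.2, -11.6, 0, 0, 1, 255], [-6, 3.5, -11.6, 0, 0, 1.7, 255], [-9.1, 4.9, -11.6, 0, 0, 2.6, 255], [-12.6, 6.2, -11.6, 0, 0, 3.5, 255], [-16.5, 7.4, -11.6, 0, 0, 4.5, 255], [-20.4, 8.3, -11.6, 0, 0, 5.5, 255], [-24.4, 8.9, -11.6, 0, 0, 6.4, 255], [-28, 9.3, -11.6, 0, 0, 7.3, 255], [-31.3, 9.4, -11.6, 0, 0, 8, 255], [-33.8, 9.45, -11.6, 0, 0, 8.6, 255], [-35.5, 9.4, -11.6, 0, 0, 8.9, 255], [-36.1, 9.4, -11.6, 0, 0, 9.1, 255], [-36.1, 9.4, -11.6, 0, 0, 9.1, 255]]}}

```text
clock: 7.75
tool_pos: [692.2, 39.1, 214.4]
tcp_rot: [-0.0, 0.609, 0.793, 0.001]
ft_force: [0.5, 0.9, -2.5]
grip_width: 14.8
```

```bash
python3 - <<'E'
from h import *
F=W(N,[(-48,0,0)])[0]
P=[traypose(F+[0,0,z],195,t) for z,t in [(170,0),(145,0),(115,0),(95,2),(85,5),(76,9),(70,13),(66,17),(63,20),(62,22),(61,24),(60,26),(60,28),(60,30),(60,32),(60,34),(60,37),(60,40),(60,43),(60,46)]]
p,R0,s=cur();print(p,s["q"],s["ft_force"],s["moment"])
print(P[-1][0]);rows(P,255)
im=optics.read_camera("side")[:,:,::-1];overlay(im,"side",[],150,100,170,150,4,"d_side.png")
E
```

```text
[692.2   39.07 214.38] [ 0.06  0.55  0.4   1.42  0.   -0.21] [ 0.54  0.95 -2.53] [ 0.06 -0.18 -0.01]
[629.18  21.99 189.07]
[-0.02,-0.04,2.04,0.1,-0.1,-0.0,255],[-0.03,-0.04,4.54,0.1,-0.1,-0.0,255],[-0.04,-0.05,7.54,0.1,-0.1,-0.0,255],[-0.04,-0.14,8.99,-1.9,-0.1,-0.0,255],[-0.04,-0.32,9.18,-4.9,-0.1,-0.0,255],[-0.04,-0.62,9.02,-8.9,-0.1,-0.0,255],[-0.04,-0.99,8.58,-12.9,-0.1,-0.0,255],[-0.04,-1.43,7.97,-16.9,-0.1,-0.0,255],[-0.04,-1.81,7.53,-19.9,-0.1,-0.0,255],[-0.04,-2.08,7.16,-21.9,-0.1,-0.0,255],[-0.04,-2.37,6.79,-23.9,-0.1,-0.0,255],[-0.03,-2.68,6.43,-25.9,-0.1,-0.1,255],[-0.03,-3.00,5.98,-27.9,-0.1,-0.1,255],[-0.03,-3.34,5.54,-29.9,-0.1,-0.1,255],[-0.03,-3.69,5.12,-31.9,-0.1,-0.1,255],[-0.03,-4.05,4.70,-33.9,-0.1,-0.1,255],[-0.03,-4.63,4.11,-36.9,-0.1,-0.1,255],[-0.03,-5.24,3.55,-39.9,-0.1,-0.1,255],[-0.03,-5.87,3.01,-42.9,-0.1,-0.1,255],[-0.03,-6.53,2.52,-45.9,-0.1,-0.1,255],
```

View pics/d_side.png

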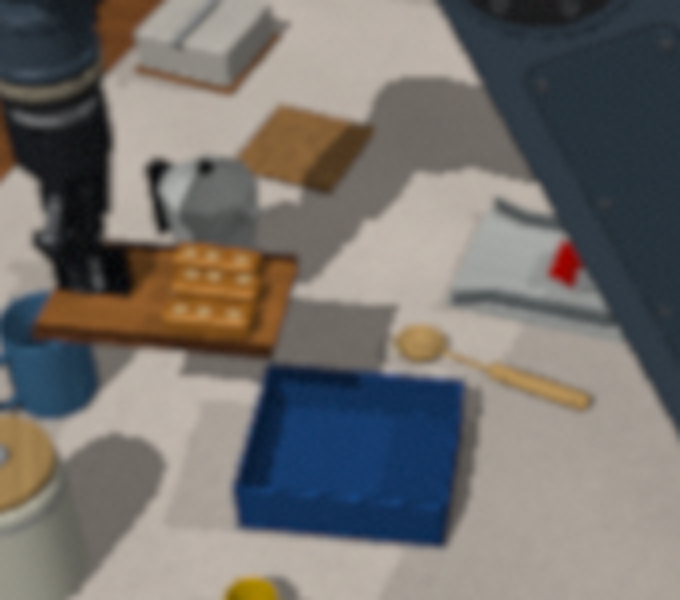

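Biscotti sit steady on the tray at crop (215,285), and the tin is free at (350,450). Tipping now.

>>> {"fn": "servo_tool", "kwargs": {"series": [[0, 0, 2, 0, 0, 0, 255], [0, 0, 4.5, 0, 0, 0, 255], [0, 0, 7.5, 0, 0, 0, 255], [0, -0.1, 9, -1.9, 0, 0, 255], [0, -0.3, 9.2, -4.9, 0, 0, 255], [0, -0.6, 9, -8.9, 0, 0, 255], [0, -1, 8.6, -12.9, 0, 0, 255], [0, -1.4, 8, -16.9, 0, 0, 255], [0, -1.8, 7.5, -19.9, 0, 0, 255], [0, -2.1, 7.2, -21.9, 0, 0, 255], [0, -2.4, 6.8, -23.9, 0, 0, 255], [0, -2.7, 6.4, -25.9, 0, 0, 255], [0, -3, 6, -27.9, 0, 0, 255], [0, -3.3, 5.5, -29.9, 0, 0, 255], [0, -3.7, 5.1, -31.9, 0, 0, 255], [0, -4.05, 4.7, -33.9, 0, 0, 255], [0, -4.6, 4.1, -36.9, 0, 0, 255], [0, -5.2, 3.55, -39.9, 0, 0, 255], [0, -5.9, 3, -42.9, 0, 0, 255], [0, -6.5, 2.5, -45.9, 0, 0, 255]]}}

```text
clock: 10.3
tool_pos: [628.4, 24.0, 189.9]
tcp_rot: [0.237, 0.56, 0.73, 0.312]
ft_force: [-0.1, 0.1, -0.8]
grip_width: 14.7
```

```bash
python3 - <<'E'
from h import *
p,R0,s=cur();print(p,s["q"],s["clock"],s["ft_force"],s["moment"])
im=optics.read_camera("side")[:,:,::-1];overlay(im,"side",[],150,100,170,150,4,"e_side.png")
E
```

```text
[628.41  23.96 189.93] [-0.08  0.06 -0.75 -0.02  0.25 -0.24] 10.3 [-0.13  0.13 -0.8 ] [-0.22  0.88 -0.01]
```

View pics/e_side.png

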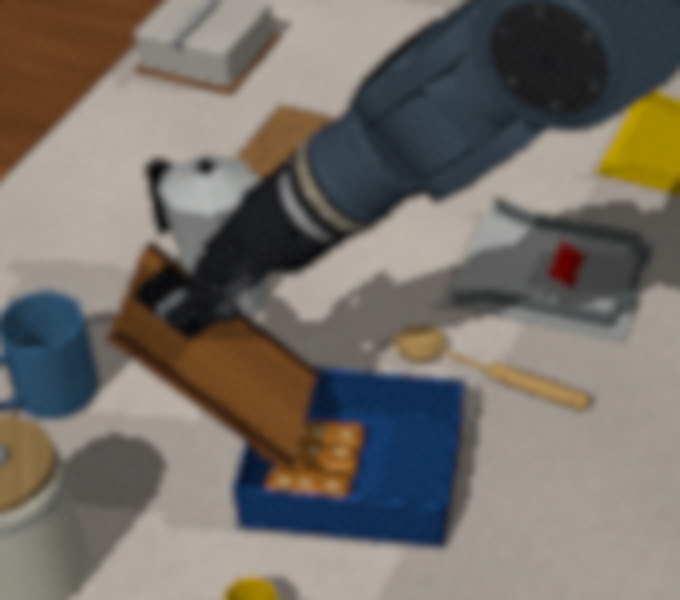

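```bash
python3 - <<'E'
from h import *
p,R0,s=cur()
P=[]
for dz in (5,20,40,60): P.append((p+[0,0,dz],R0))
q0=p+[0,0,60]; q1=np.array([600,10,250.]);_,Ra=traypose([0,0,0],195,45.8)
for t in np.arange(1,8)/7: P.append((q0+(q1-q0)*t,traypose([0,0,0],195,45.8*(1-t))[1]))
P.append(P[-1]);rows(P,255)
E
```

```text
[0.00,0.36,-0.35,0.0,0.0,0.0,255],[0.01,1.44,-1.39,0.0,0.0,0.0,255],[0.01,2.88,-2.77,0.0,0.0,0.0,255],[0.02,4.33,-4.16,0.0,0.0,0.0,255],[-0.07,4.04,-4.47,6.9,-0.2,-0.0,255],[-0.16,3.76,-4.78,13.4,-0.2,-0.0,255],[-0.26,3.48,-5.10,20.0,-0.2,-0.0,255],[-0.35,3.20,-5.41,26.5,-0.2,-0.0,255],[-0.44,2.92,-5.72,33.0,-0.2,0.0,255],[-0.53,2.63,-6.04,39.6,-0.2,0.0,255],[-0.62,2.35,-6.35,46.1,-0.2,0.0,255],[-0.62,2.35,-6.35,46.1,-0.2,0.0,255],
```

>>> {"fn": "servo_tool", "kwargs": {"series": [[0, 0.4, -0.4, 0, 0, 0, 255], [0, 1.4, -1.4, 0, 0, 0, 255], [0, 2.9, -2.8, 0, 0, 0, 255], [0, 4.3, -4.2, 0, 0, 0, 255], [-0.1, 4, -4.5, 6.9, 0, 0, 255], [-0.2, 3.8, -4.8, 13.4, 0, 0, 255], [-0.3, 3.5, -5.1, 20, 0, 0, 255], [-0.35, 3.2, -5.4, 26.5, 0, 0, 255], [-0.45, 2.9, -5.7, 33, 0, 0, 255], [-0.5, 2.6, -6, 39.6, 0, 0, 255], [-0.6, 2.4, -6.35, 46.1, -0.2, 0, 255], [-0.6, 2.4, -6.35, 46.1, -0.2, 0, 255], [-0.6, 2.4, -6.35, 46.1, -0.2, 0, 255]]}}

```text
clock: 11.98
tool_pos: [600.5, 10.8, 250.6]
tcp_rot: [0.001, 0.608, 0.794, 0.001]
ft_force: [-0.6, -0.3, -2.3]
grip_width: 14.7
```

```bash
python3 - <<'E'
from h import *
p,R0,s=cur();print(p,s["q"],s["clock"],s["ft_force"],s["moment"],s["grip_width"])
im=optics.read_camera("side")[:,:,::-1];overlay(im,"side",[],150,100,170,150,4,"f_side.png")
F=W(D,[(-22,0,0)])[0];psi=np.degrees(D[2])%360;print(F,psi)
q1,R1=traypose(F+[0,0,100],psi,0);print(q1)
a0,a1=np.arctan2(p[1],p[0]),np.arctan2(q1[1],q1[0]);r0,r1=np.hypot(*p[:2]),np.hypot(*q1[:2])
P=[]
for t in np.arange(1,15)/14.:
    q=3*t*t-2*t**3;a=a0+q*(a1-a0);rr=r0+q*(r1-r0);P.append(((rr*np.cos(a),rr*np.sin(a),p[2]),Rtool(105+q*(psi-195))))
for z in (200,160,124,124):P.append(((*q1[:2],z),R1))
rows(P,255)
E
```

```text
[600.52  10.75 250.57] [ 0.02  0.37  0.2   1.4   0.   -0.25] 11.975 [-0.57 -0.31 -2.3 ] [ 0.   -0.08 -0.04] 14.675126198629032
[ 441.05 -326.51    0.  ] 184.48359355373077
[ 596.82 -314.3   124.  ]
[-0.45,0.04,0.03,0.2,0.0,0.2,255],[-1.72,0.01,0.03,0.2,0.0,0.6,255],[-3.68,-0.09,0.03,0.2,0.0,1.3,255],[-6.21,-0.31,0.03,0.2,0.0,2.1,255],[-9.17,-0.71,0.02,0.2,0.0,3.1,255],[-12.41,-1.32,0.02,0.2,0.0,4.2,255],[-15.78,-2.16,0.02,0.2,-0.0,5.3,255],[-19.15,-3.19,0.02,0.2,-0.0,6.4,255],[-22.35,-4.37,0.02,0.2,-0.0,7.5,255],[-25.25,-5.61,0.01,0.2,-0.0,8.5,255],[-27.72,-6.79,0.01,0.2,-0.0,9.3,255],[-29.62,-7.80,0.01,0.2,-0.0,10.0,255],[-30.85,-8.50,0.01,0.2,-0.0,10.4,255],[-31.29,-8.75,0.01,0.2,-0.0,10.6,255],[-31.29,-8.77,5.06,0.2,-0.0,10.6,255],[-31.29,-8.78,9.06,0.2,-0.0,10.6,255],[-31.28,-8.79,12.66,0.2,-0.0,10.6,255],[-31.28,-8.79,12.66,0.2,-0.0,10.6,255],
```

View pics/f_side.png

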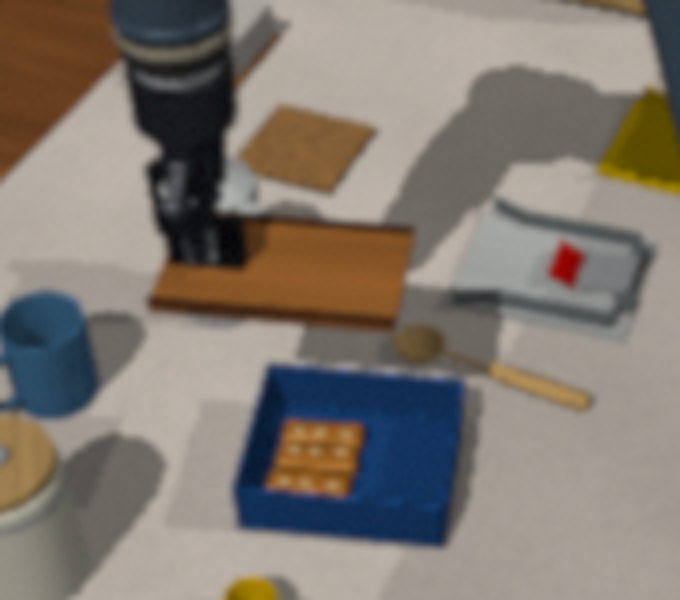

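All three biscotti lie in the tin (crop (315,460)) and the tray is empty. On to the dock.

>>> {"fn": "servo_tool", "kwargs": {"series": [[-0.45, 0, 0, 0.2, 0, 0.2, 255], [-1.7, 0, 0, 0.2, 0, 0.6, 255], [-3.7, -0.1, 0, 0.2, 0, 1.3, 255], [-6.2, -0.3, 0, 0.2, 0, 2.1, 255], [-9.2, -0.7, 0, 0.2, 0, 3.1, 255], [-12.4, -1.3, 0, 0.2, 0, 4.2, 255], [-15.8, -2.2, 0, 0.2, 0, 5.3, 255], [-19.2, -3.2, 0, 0.2, 0, 6.4, 255], [-22.4, -4.4, 0, 0.2, 0, 7.5, 255], [-25.3, -5.6, 0, 0.2, 0, 8.5, 255], [-27.7, -6.8, 0, 0.2, 0, 9.3, 255], [-29.6, -7.8, 0, 0.2, 0, 10, 255], [-30.9, -8.5, 0, 0.2, 0, 10.4, 255], [-31.3, -8.8, 0, 0.2, 0, 10.6, 255], [-31.3, -8.8, 5, 0.2, 0, 10.6, 255], [-31.3, -8.8, 9, 0.2, 0, 10.6, 255], [-31.3, -8.8, 12.7, 0.2, 0, 10.6, 255], [-31.3, -8.8, 12.7, 0.2, 0, 10.6, 255]]}}

```text
clock: 14.28
tool_pos: [595.2, -312.9, 121.0]
tcp_rot: [-0.003, 0.679, 0.734, -0.001]
ft_force: [1.0, 0.3, -1.1]
grip_width: 14.7
```

```bash
cat >> h.py <<'E'
def traybox(z):
    p,Rt,_=cur();M=Rt.as_matrix();x,y,zz=-M[:,1],-M[:,0],-M[:,2]
    return [p+(a-LX)*x+b*y+(z-LZ)*zz for a,b in [(-95,-55),(95,-55),(95,55),(-95,55),(-95,-55)]]
E
python3 - <<'E'
from h import *
p,R0,s=cur();print(p,s["q"],s["clock"],s["ft_force"],s["moment"],s["grip_width"])
for n,c in (("side",(225,110,110,90)),("top",(280,130,110,120))):
    im=optics.read_camera(n)[:,:,::-1]
    cv2.imwrite(f"pics/g_{n}_raw.png",im)
    overlay(im,n,[traybox(0),traybox(14),W(D,[(-90,-75,8),(90,-75,8),(90,75,8),(-90,75,8),(-90,-75,8)])],*c,5,f"g_{n}.png")
E
```

```text
[ 595.21 -312.86  120.96] [-0.48  0.55  0.17  1.19 -0.   -0.56] 14.275 [ 0.95  0.27 -1.15] [ 0.   -0.11 -0.02] 14.687688337260262
```

View pics/g_side.png

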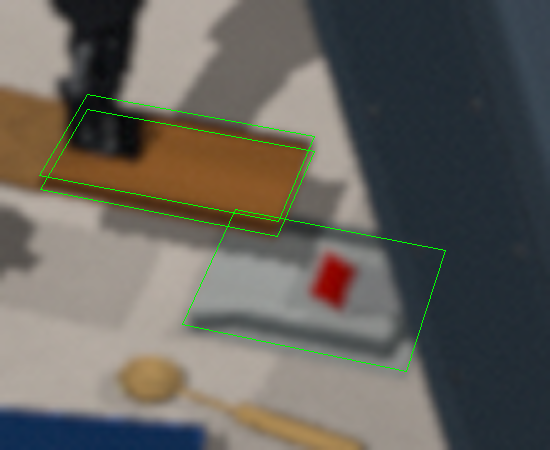

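View pics/g_top.png

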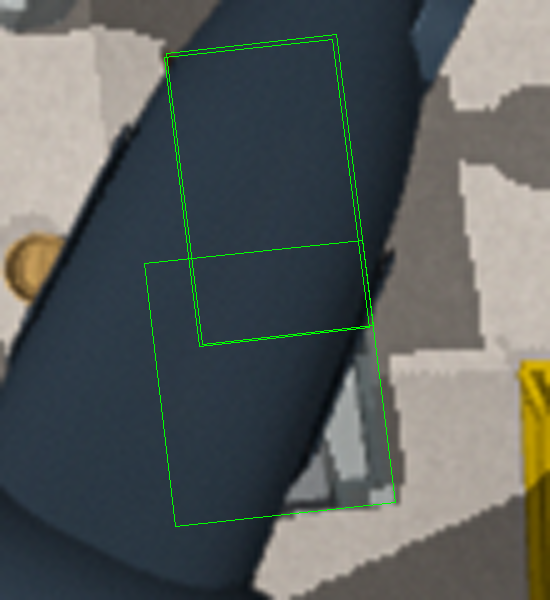

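```bash
python3 - <<'E'
from h import *
psi=184.4;P=[]
for xf,z in [(-40,100),(-60,92),(-60,75),(-60,55),(-60,35),(-60,20),(-60,12),(-60,10),(-60,10)]:
    F=W(D,[(xf,0,0)])[0];P.append(traypose(F+[0,0,z],psi,0))
rows(P,255);p,R0,s=cur();print((P[-1][1].inv()*R0).as_rotvec()*57.3)
E
```

```text
[-0.03,1.76,0.08,-0.0,0.0,0.1,255],[-0.03,3.76,0.88,-0.0,0.0,0.1,255],[-0.03,3.76,2.58,-0.0,0.0,0.1,255],[-0.03,3.76,4.58,-0.0,0.0,0.1,255],[-0.03,3.76,6.58,-0.0,0.0,0.1,255],[-0.03,3.76,8.08,-0.0,0.0,0.1,255],[-0.03,3.76,8.88,-0.0,0.0,0.1,255],[-0.03,3.76,9.08,-0.0,0.0,0.1,255],[-0.03,3.76,9.08,-0.0,0.0,0.1,255],
[ 0.01 -0.01 -0.09]
```

>>> {"fn": "servo_tool", "kwargs": {"series": [[0, 1.8, 0.1, 0, 0, 0, 255], [0, 3.8, 0.9, 0, 0, 0, 255], [0, 3.8, 2.6, 0, 0, 0, 255], [0, 3.8, 4.6, 0, 0, 0, 255], [0, 3.8, 6.6, 0, 0, 0, 255], [0, 3.8, 8.1, 0, 0, 0, 255], [0, 3.8, 8.8, 0, 0, 0, 255], [0, 3.8, 9, 0, 0, 0, 255], [0, 3.8, 9, 0, 0, 0, 255]]}}

```text
clock: 15.5
tool_pos: [635.4, -311.4, 35.4]
tcp_rot: [0.0, 0.679, 0.734, -0.0]
ft_force: [-0.6, 0.2, -0.9]
grip_width: 14.4
```

```bash
python3 - <<'E'
from h import *
p,R0,s=cur();print(p,s["clock"],s["ft_force"],s["moment"],s["grip_width"])
im=optics.read_camera("side")[:,:,::-1]
overlay(im,"side",[traybox(0),traybox(14)],235,125,85,75,8,f"h_side.png")
E
```

```text
[ 635.44 -311.44   35.38] 15.5 [-0.64  0.18 -0.88] [-0.05 -0.07 -0.01] 14.424692102616907
```

View pics/h_side.png

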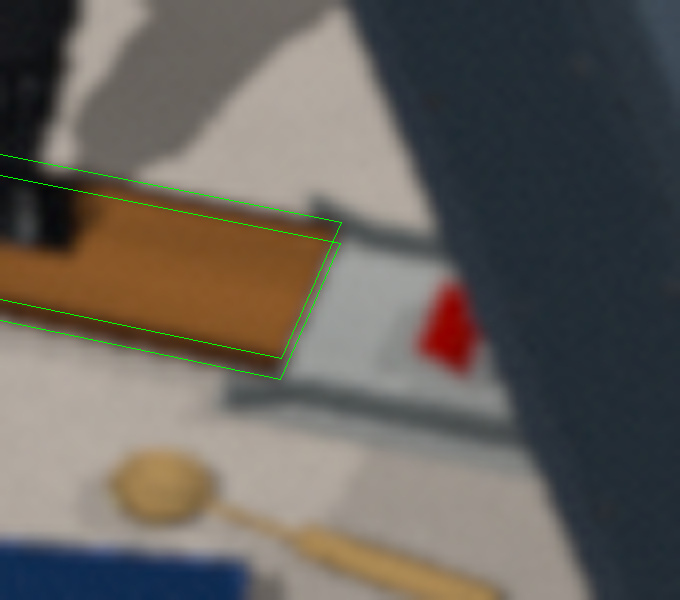

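```bash
python3 - <<'E'
from h import *
im=optics.read_camera("side")[:,:,::-1]
overlay(im,"side",[W(D,[(-45,59,22),(75,59,22)]),W(D,[(-45,59,8),(75,59,8)]),W(D,[(-45,-59,22),(75,-59,22)]),W(D,[(-45,-59,8),(75,-59,8)])],235,125,85,75,8,f"h2.png")
i0=cv2.imread("pics/side0raw.png")
overlay(i0,"side",[W(D,[(-45,59,22),(75,59,22)]),W(D,[(-45,-59,22),(75,-59,22)])],255,140,65,55,10,f"h3.png")
E
```

```text
(no output)
```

View pics/h2.png

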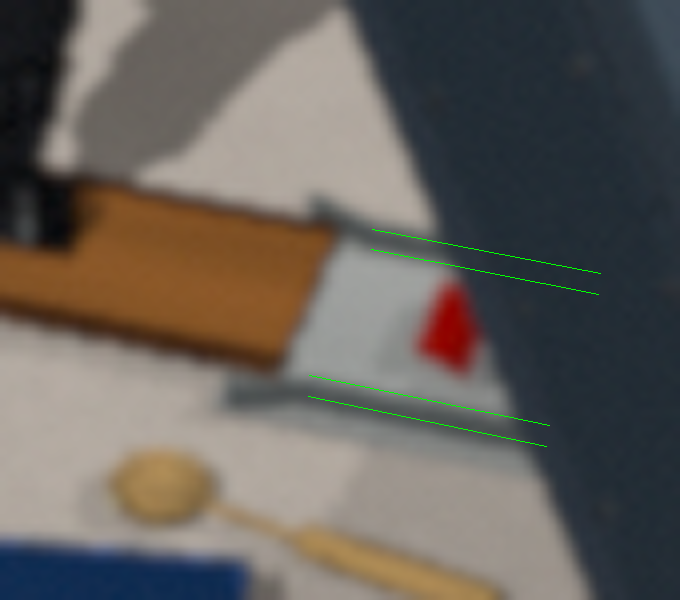

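View pics/h3.png

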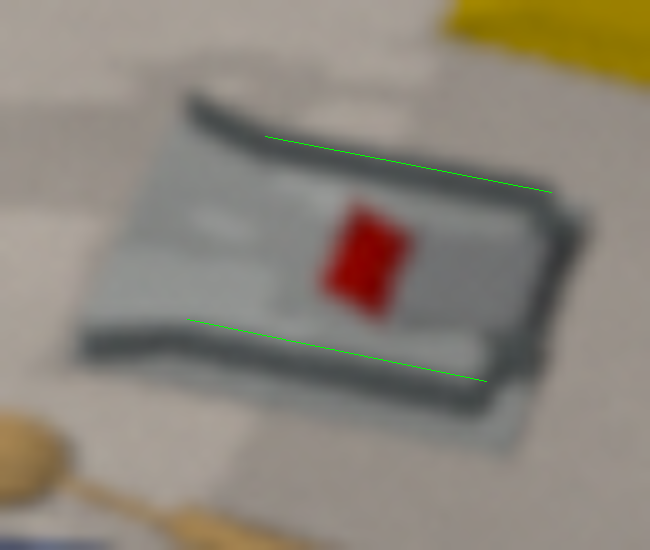

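>>> {"fn": "servo_tool", "kwargs": {"series": [[0.07, 0, 0.2, 0, 0, 0, 255], [0.07, 0, 0.35, 0, 0, 0, 255], [0.07, -0.5, 0.35, 0, 0, 0, 255], [0.07, -1, 0.35, 0, 0, 0, 255], [0.07, -1.5, 0.35, 0, 0, 0, 255], [0.07, -2, 0.35, 0, 0, 0, 255], [0.07, -2.5, 0.35, 0, 0, 0, 255], [0.07, -3, 0.35, 0, 0, 0, 255], [0.07, -3.5, 0.35, 0, 0, 0, 255], [0.07, -4, 0.35, 0, 0, 0, 255], [0.07, -4.5, 0.35, 0, 0, 0, 255], [0.07, -4.5, 0.35, 0, 0, 0, 255]]}}

```text
clock: 17.1
tool_pos: [590.1, -314.3, 32.0]
tcp_rot: [0.0, 0.679, 0.734, -0.0]
ft_force: [0.3, -0.3, -0.8]
grip_width: 14.7
```

```bash
python3 - <<'E'
from h import *
p,R0,s=cur();print(p,s["clock"],s["ft_force"],s["moment"],s["grip_width"])
F=W(D,[(70,0,0)])[0];print(traypose(F+[0,0,8],184.4,0)[0])
im=optics.read_camera("side")[:,:,::-1]
overlay(im,"side",[],235,125,85,75,8,f"i_side.png")
E
```

```text
[ 590.09 -314.35   31.99] 17.1 [ 0.3  -0.27 -0.85] [-0.04  0.03  0.  ] 14.71210661138298
[ 505.12 -321.72   32.  ]
```

View pics/i_side.png

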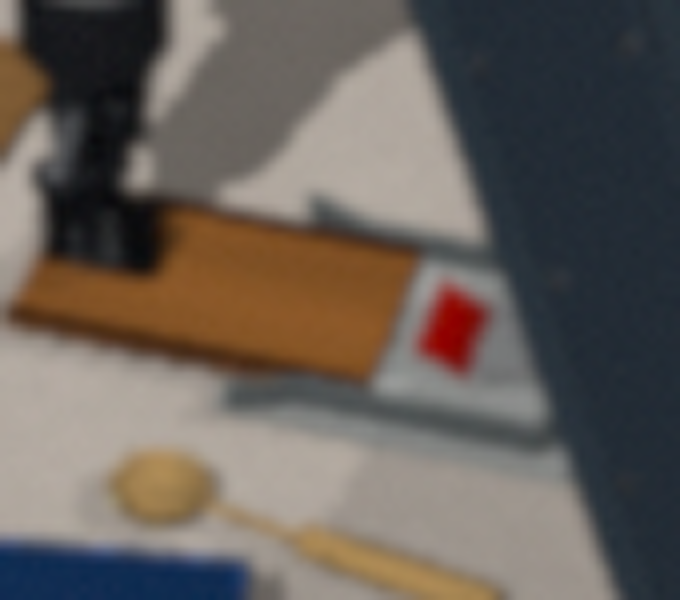

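>>> {"fn": "servo_tool", "kwargs": {"series": [[0, 0, 0.1, 0, 0, 0, 255], [0, -0.5, 0.1, 0, 0, 0, 255], [0, -1, 0.1, 0, 0, 0, 255], [0, -1.5, 0.1, 0, 0, 0, 255], [0, -2, 0.1, 0, 0, 0, 255], [0, -2.5, 0.1, 0, 0, 0, 255], [0, -3, 0.1, 0, 0, 0, 255], [0, -3.5, 0.1, 0, 0, 0, 255], [0, -4, 0.1, 0, 0, 0, 255], [0, -4.5, 0.1, 0, 0, 0, 255], [0, -5, 0.1, 0, 0, 0, 255], [0, -5, 0.1, 0, 0, 0, 255]]}}

```text
clock: 18.65
tool_pos: [545.1, -319.1, 32.9]
tcp_rot: [0.005, 0.679, 0.735, 0.003]
ft_force: [15.4, 0.6, 3.7]
grip_width: 14.6
```

```bash
python3 - <<'E'
from h import *
p,R0,s=cur();print(p,s["clock"],s["ft_force"],s["moment"],s["grip_width"],(Rtool(94.4).inv()*R0).as_rotvec()*57.3)
im=optics.read_camera("side")[:,:,::-1]
overlay(im,"side",[],235,125,85,75,8,f"j_side.png")
E
```

```text
[ 545.11 -319.08   32.95] 18.65 [15.4   0.6   3.66] [ 0.55 -2.69  0.01] 14.647889614727763 [-0.57 -0.19 -0.14]
```

View pics/j_side.png

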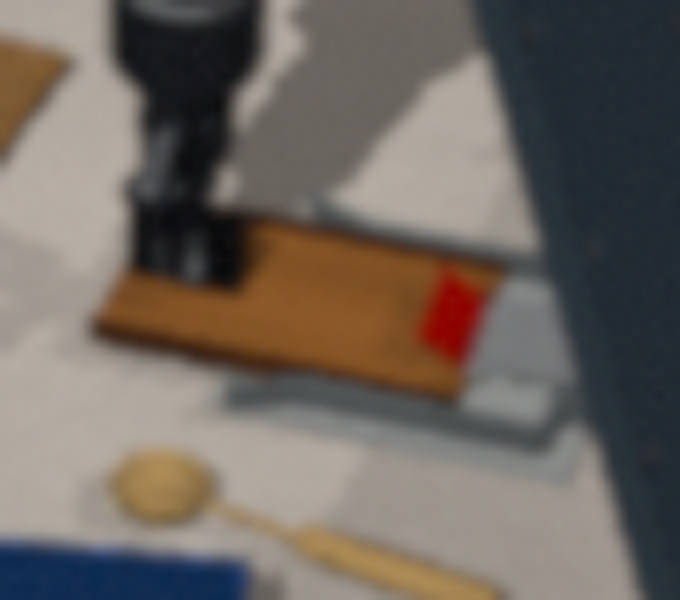

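The front edge is under the red lip (crop (455,315)), and the clip resists with about 15 N. I keep pushing.

>>> {"fn": "servo_tool", "kwargs": {"series": [[0, -0.6, 0.1, 0.4, 0, 0, 255], [0, -1.1, 0.1, 0.4, 0, 0, 255], [0, -1.6, 0.1, 0.4, 0, 0, 255], [0, -2.1, 0.1, 0.4, 0, 0, 255], [0, -2.6, 0.1, 0.4, 0, 0, 255], [0, -3.1, 0.1, 0.4, 0, 0, 255], [0, -3.5, 0.1, 0.4, 0, 0, 255], [0, -3.9, 0.1, 0.4, 0, 0, 255], [0, -4.2, 0.1, 0.4, 0, 0, 255], [0, -4.2, 0.1, 0.4, 0, 0, 255]]}}

```text
clock: 19.95
tool_pos: [504.9, -322.8, 32.1]
tcp_rot: [0.004, 0.678, 0.735, 0.001]
ft_force: [6.4, -0.4, 1.4]
grip_width: 14.5
```

```bash
python3 - <<'E'
from h import *
p,R0,s=cur();print(p,s["clock"],s["ft_force"],s["moment"],s["grip_width"],(Rtool(94.4).inv()*R0).as_rotvec()*57.3)
im=optics.read_camera("side")[:,:,::-1]
overlay(im,"side",[],235,125,85,75,8,f"k_side.png")
E
```

```text
[ 504.93 -322.83   32.08] 19.95 [ 6.37 -0.39  1.43] [ 0.44 -0.95 -0.07] 14.470452268983857 [-0.36 -0.24 -0.17]
```

View pics/k_side.png

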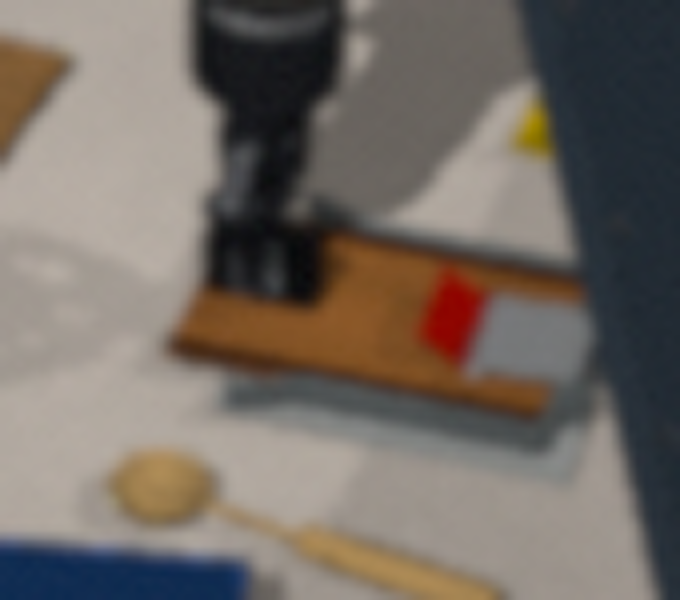

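>>> {"fn": "servo_tool", "kwargs": {"series": [[0, -0.3, 0, 0.3, 0, 0, 255], [0, -0.6, 0, 0.3, 0, 0, 255], [0, -0.8, 0, 0.3, 0, 0, 255], [0, -0.8, 0, 0.3, 0, 0, 255]]}}

```text
clock: 20.5
tool_pos: [502.8, -323.2, 33.6]
tcp_rot: [0.006, 0.678, 0.735, 0.003]
ft_force: [21.1, 7.0, 0.7]
grip_width: 14.4
```

>>> {"fn": "servo_tool", "kwargs": {"series": [[0, -0.5, 0.1, 0.6, 0, 0, 255], [0, -0.3, 0.1, 0.6, 0, 0, 255], [0, -0.2, 0.1, 0.6, 0, 0, 255], [0, -0.2, 0, 0.6, 0, 0, 130], [0, -0.2, 0, 0.6, 0, 0, 130], [0, -0.2, 0, 0.6, 0, 0, 130], [0, -0.2, 0, 0.6, 0, 0, 130], [0, -0.2, 0, 0.6, 0, 0, 130]]}}

```text
clock: 21.5
tool_pos: [500.7, -323.4, 33.6]
tcp_rot: [0.002, 0.678, 0.735, -0.001]
ft_force: [0.0, -0.8, 0.2]
grip_width: 41.8
```

```bash
python3 - <<'E'
from h import *
p,R0,s=cur();print(p,s["clock"],s["ft_force"],s["moment"],s["grip_width"],(Rtool(94.4).inv()*R0).as_rotvec()*57.3)
im=optics.read_camera("side")[:,:,::-1]
overlay(im,"side",[],235,125,85,75,8,f"l_side.png")
E
```

```text
[ 500.66 -323.37   33.61] 21.5 [ 0.01 -0.82  0.18] [ 0.06  0.03 -0.02] 41.77848178462755 [-0.11 -0.25 -0.29]
```

View pics/l_side.png

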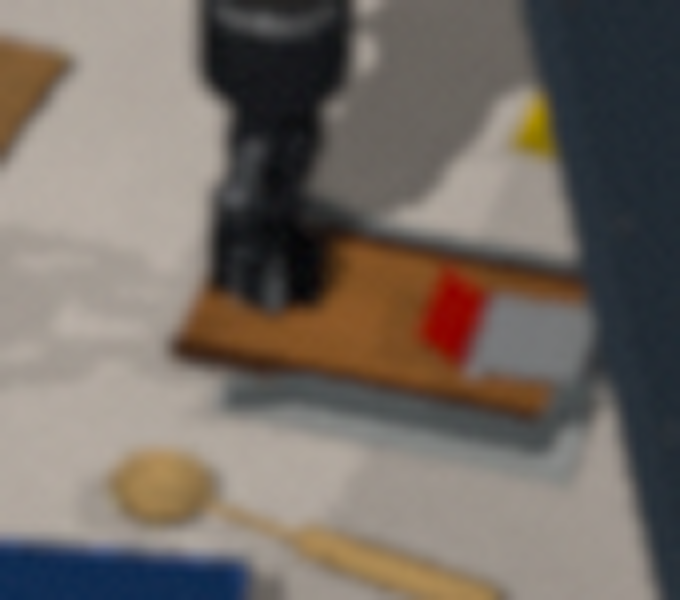

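>>> {"fn": "servo_tool", "kwargs": {"series": [[0, 0, -1, 0, 0, 0, 130], [0, 0, -3, 0, 0, 0, 130], [0, 0, -6, 0, 0, 0, 130], [0, 0, -10, 0, 0, 0, 130], [0, 0, -15, 0, 0, 0, 130], [0, 0, -20, 0, 0, 0, 130], [0, 0, -20, 0, 0, 0, 130]]}}

```text
clock: 22.42
tool_pos: [501.8, -323.5, 238.6]
tcp_rot: [0.006, 0.678, 0.735, -0.0]
ft_force: [0.5, 0.8, -0.9]
grip_width: 41.9
```

```bash
python3 - <<'E'
from h import *
p,R0,s=cur();print(p,s["clock"],s["q"])
a0=np.arctan2(p[1],p[0]);r0=np.hypot(*p[:2]);P=[]
for t in np.arange(1,9)/8:
    a=a0+t*(np.radians(-76)-a0);rr=r0+t*(540-r0);P.append(((rr*np.cos(a),rr*np.sin(a),p[2]),Rtool(94+np.degrees(a-a0))))
P.append(P[-1]);rows(P,130)
E
```

```text
[ 501.82 -323.51  238.63] 22.425 [-0.57  0.35  0.15  1.35 -0.   -0.65]
[-3.81,-4.15,0.00,0.5,0.5,6.1,130],[-7.17,-8.60,-0.00,0.5,0.5,11.5,130],[-10.05,-13.29,-0.02,0.5,0.5,16.9,130],[-12.43,-18.17,-0.03,0.6,0.4,22.3,130],[-14.32,-23.19,-0.06,0.6,0.4,27.7,130],[-15.70,-28.31,-0.09,0.6,0.4,33.1,130],[-16.57,-33.48,-0.12,0.6,0.4,38.5,130],[-16.94,-38.63,-0.16,0.6,0.3,43.9,130],[-16.94,-38.63,-0.16,0.6,0.3,43.9,130],
```

>>> {"fn": "servo_tool", "kwargs": {"series": [[-3.8, -4.2, 0, 0.5, 0.5, 6, 130], [-7.2, -8.6, 0, 0.5, 0.5, 11.5, 130], [-10, -13.3, 0, 0.5, 0.5, 17, 130], [-12.4, -18.2, 0, 0.5, 0.5, 22.3, 130], [-14.3, -23.2, 0, 0.5, 0.4, 27.7, 130], [-15.7, -28.3, 0, 0.5, 0.4, 33, 130], [-16.6, -33.5, 0, 0.5, 0.4, 38.5, 130], [-16.9, -38.6, 0, 0.5, 0.3, 44, 130], [-16.9, -38.6, 0, 0.5, 0.3, 44, 130]]}}

```text
clock: 23.55
tool_pos: [127.8, -523.4, 236.7]
tcp_rot: [0.0, 0.905, 0.426, 0.001]
ft_force: [0.4, -0.3, -0.4]
grip_width: 41.8
```

```bash
python3 - <<'E'
from h import *
it=optics.read_camera("top")[:,:,::-1].copy();i=optics.read_camera("side")[:,:,::-1].copy()
cv2.imwrite("pics/m_top.png",cv2.resize(it,(800,600),interpolation=cv2.INTER_CUBIC))
h=lambda x,z:W(D,[(x,-55,z),(x,55,z)])
overlay(it,"top",[],295,155,80,85,7,"m_dt.png");overlay(i,"side",[h(70,16),h(-120,14)],235,120,90,75,8,"m_ds.png")
overlay(i,"side",[],190,170,90,75,8,"m_tin.png")
# predict: front edge hidden; rear-edge of tray at home
print(proj("top",h(-120,14)),proj("side",h(-120,14)))
E
```

```text
[[313.26 172.77]
 [345.29 169.31]] [[255.36 168.49]
 [263.46 151.79]]
```

View pics/m_top.png

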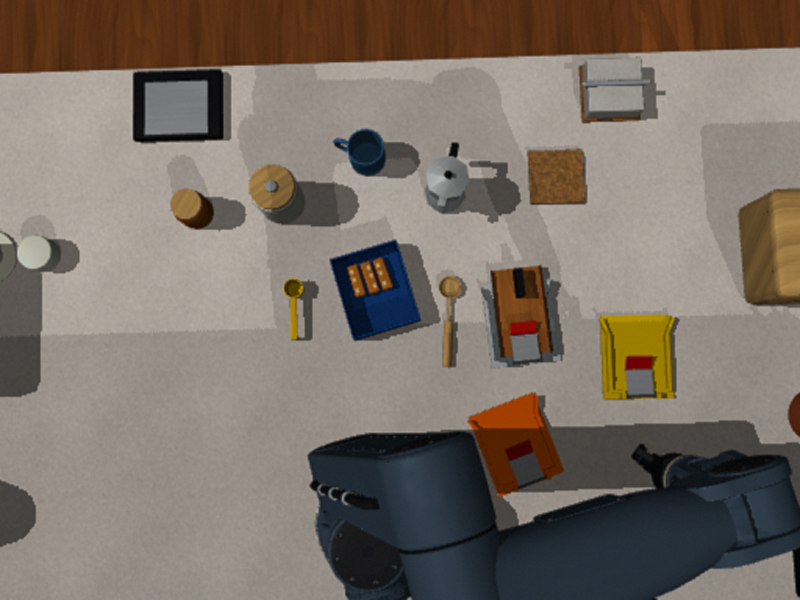

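View pics/m_dt.png

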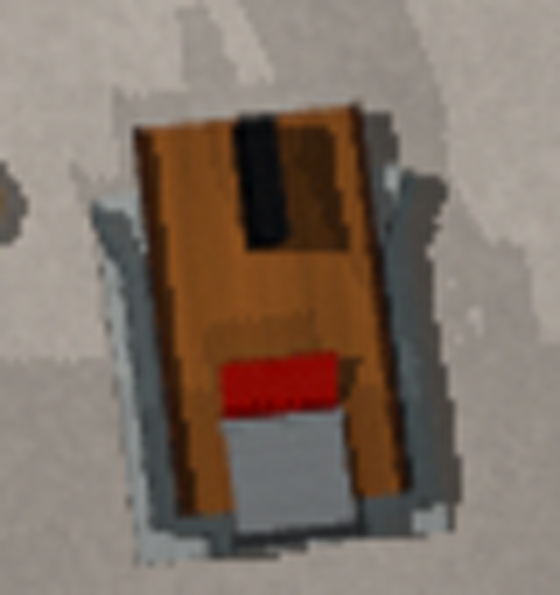

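View pics/m_ds.png

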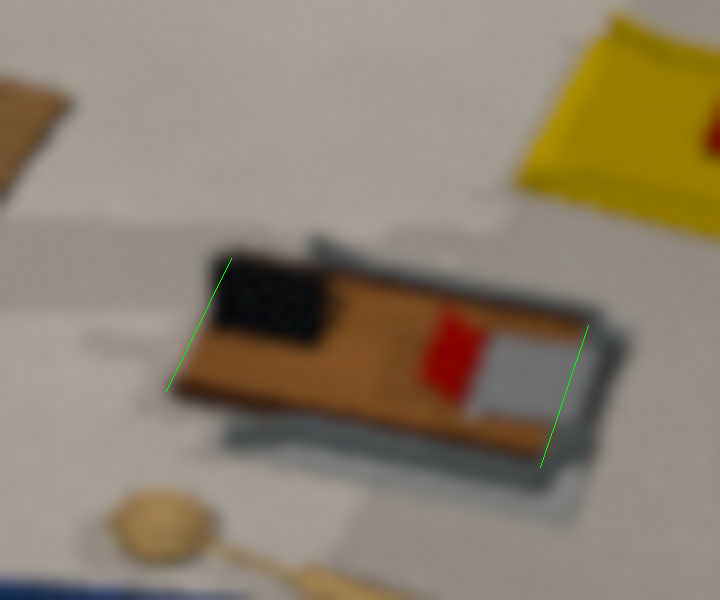

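View pics/m_tin.png

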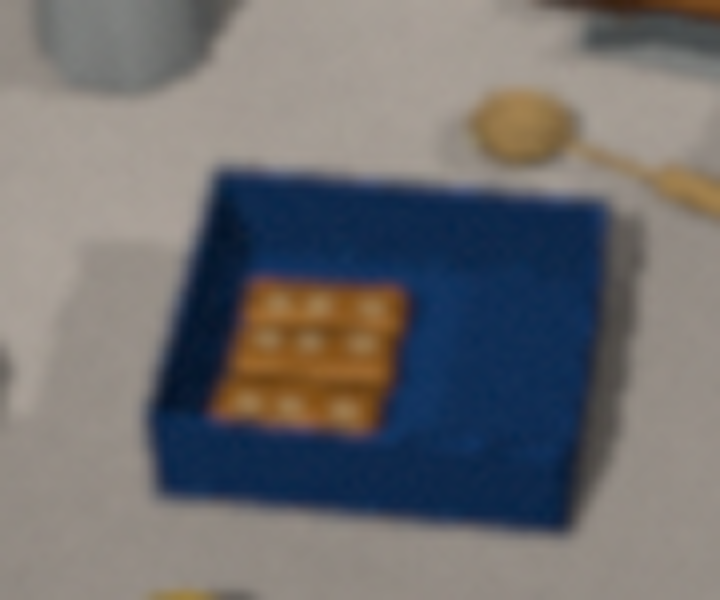

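```bash
python3 - <<'E'
from h import *
u=raw([(135,130),(357,105),(410,493),(180,515)],295,155,7)
def W2(p,L): a=W(p,L);a[:,2]+=8;return a
import h
h.W=W2
p,e=fit([("top",[(-95,-55,14),(-95,55,14),(95,55,10),(95,-55,14)],u)],[420,-320,3.2]);print(p,np.degrees(p[2]),e.T)
us=raw([(172,392),(228,255),(597,310),(540,460)],235,120,8)
p2,e=fit([("side",[(-95,-55,7),(-95,55,14),(95,55,14),(95,-55,7)],us)],[420,-320,3.2]);print(p2,np.degrees(p2[2]),e.T)
for q in(p,p2):
    d=q[:2]-D[:2];c,s=np.cos(D[2]),np.sin(D[2]);print("dock-local centre (home -25,0):",c*d[0]+s*d[1],-s*d[0]+c*d[1])
E
```

```text
[ 442.6  -327.05    3.22] 184.64575188464875 [[-0.2   0.26 -0.28  0.22]
 [-0.25 -0.24  0.04  0.46]]
[ 443.12 -327.79    3.25] 186.19195640674965 [[-0.16  0.18 -0.92  0.83]
 [ 0.1  -0.97  0.13  0.43]]
dock-local centre (home -25,0): -23.509913700758457 0.6608489633842274
dock-local centre (home -25,0): -23.97043821651156 1.4316385756650192
```

```bash
python3 -c "
from bench import r,read_state
print(read_state()['clock'],read_state()['ft_force']);print(r.hand_in())"
```

```text
23.65 [ 0.35037058 -0.51999599 -0.39097735]
the job is handed in; nothing more can be done
None
```

I pinched the tray by its rib and tipped all three biscotti into the blue tin. I then slid the empty tray under the clip of the aluminium holder until it met the stop, let go, and moved the arm clear. The job was handed in at 23.7 s; no verdict was reported.

**Last checks:**
- **Biscotti and tin:** all three lie flat inside the tin, and the tin and the bystanders stand where they did in the first picture.
- **Tray home:** the push force rose from about 6 N to about 21 N within the last 2 mm, as it would on meeting the stop. There was also 7 N sideways, so the tray was rubbing a rail by then.
- **Tray position:** the pictures put the tray's centre 1.0 to 1.5 mm beyond the expected home position and 0.7 to 1.4 mm to one side. That is within my measuring error.
- **Angle:** the two views disagree by about 1.5° on the tray's heading (184.6° from the top, 186.2° from the side). They disagreed about as much on the holder's own heading.
- **Clip:** its red lip rests on the tray, which looks flat. I did not measure the clip angle directly.

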